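Make up two inverter repair kits

ROBOT

A 6-joint arm with a two-finger parallel gripper is mounted at the origin on the work surface. World frame = base frame: x ahead of the robot, y to its left, z up, the work surface at z = 0. Lengths are in m, angles in rad, forces in N, time in s.
With the tool pointing down it reaches from about 0.25 to 0.775 m from the base axis. Payload 8.9 kg.
Tool frame: the origin (TCP) lies on the mounting face of the last link; the fingertips stand 173 mm ahead of it and the grasp point (between the pads) lies 155 mm ahead of it; z points along the fingers, y is the line along which they close (so a half turn about z gives the same grasp; the last joint's range is limited). The gripper opens to 85 mm and grips with 20 to 120 N. Pads are 22 mm wide; open, the fingers measure 114 mm over their backs; the gripper's body (76 mm by 85 mm) begins 54 mm behind the grasp point. The pads swing forward as they close: fully open they stand 13 mm farther back than shut.
Start: joints at [-0.139, 0.291, -0.153, 1.127, 0, 1.431], TCP at [0.525, 0, 0.405] pointing down, gripper open.
Joint ranges: [-2.52, 2.52], [-0.91, 1.74], [-1.3, 1.37], [-1.96, 2.02], [-1.52, 1.47], [-3.14, 3.14]. Speed limits (rad/s): [2.22, 2.22, 2.79, 3.14, 3.14, 3.14].

INTERFACE

Orientations are given as a unit quaternion [w, x, y, z].
In Python, from bench import manip gives the robot as it stands.
- The arm moves only by the shell command python3 -m inch 'ROWS' [FORCE]. ROWS is JSON, a list of rows, each a list of 7 numbers: the shift along the tool's x, y, z in mm, then the turn, a rotation vector about the tool's x, y, z in degrees, then the closure, from 0 (fully open) to 1 (shut). In form: [[x, y, z, wx, wy, wz, hand], ...]. A call has 1 to 12 rows; each row shifts and turns the commanded pose from where the row before left it, along the tool's axes as they then stand; what a row does not reach is not made up. A row lasts 1/8 s, in which the tool goes at most 62.5 mm and 10.7 degrees, less where a joint would pass 70% of its speed; a pose out of reach is approached as far as the arm can. A call is refused whole if a number of a shift passes 62.5 or a number of a turn 10.7, either way. A call with a gripper value outside its range is refused whole. The fingers move at their own pace and stop on an object; FORCE is the grip in N (left out, the last holds). Time passes only in rows, so rows that do not move let the fingers close. It gives the time, the measured TCP pose, the force, the opening and the grip force at its end, in the units of the state.
- manip.get_state(): the state, without advancing time (a new reading comes with each control period).
- manip.get_image(name): name is "scene" or "side" or "wrist"; returns the picture (384x512x3 uint8, red, green, blue); there is no depth.
- manip.calibration(name): a dict with "camera_matrix" (3x3 intrinsics, pixels), "rvec" (rotation vector, rad) and "tvec" (3), from world to camera coordinates, as OpenCV has them. Camera axes: x right, y down, z forward; pixel columns grow to the right and rows downward; lengths in m; the calibration is good to about 2 mm. A picture is of the moment at which its call begins: read the wrist's pose just before it. calibration takes no time and is no camera call; for the wrist camera it gives the pose at the moment of the call.
- manip.job_done(): hands the job in; it is judged then, once.
The state is a dict: "t": time; "joint_positions": joint angles; "qvel": joint speeds; "joint_torque": joint torques, N m; "ee_pos": TCP position; "tcp_rot": TCP orientation; "wrist_force": force on the tool from outside, world axes, zero at the start; "wrist_torque": the same for the moment, N m; "opening": finger opening in m; "gripper_force": force on a finger pad.
Only numpy, scipy, OpenCV 4.12 (cv2) and the standard library are available. Lean on these libraries where they do the work, as an engineer would, in place of code of your own. Each camera call takes 0.05 s, during which the arm holds its last target. There are 200 camera calls.

TASK

Make up the two repair kits: in the blue tray put the black power module in the wide bay and the red capacitor in the small bay; in the yellow tray put the heat sink in the middle bay, with the white relay in the bay on one side of it and the blue capacitor in the bay on the other, whichever way round. Everything must stand upright and flat on the floor of its bay, and nothing may be tipped over on the way. Leave the black capacitor, the grey terminal block and the transformer standing where they are.

Things in the scene. Friction and masses are not known exactly. Their poses are not given: they have to be found in the camera images.
- power_module: Black power module for the blue kit: a flat-bottomed black brick 80 mm long (its x), 34 mm wide (its y), 31 mm high, with three square silver terminals in a row on top. The lower 24 mm are full width, the top 24 mm wide. Loose, standing free on the bench at the start. Origin at the centre of the underside, z up.
- red_capacitor: For the blue kit, an electrolytic capacitor: an upright cylinder 35 mm in diameter and 50 mm tall (two 4 mm pins stick up from its top), with a red sleeve and a silver top. Loose, standing free on the bench at the start. Origin at the centre of the underside, z up.
- heat_sink: Bare aluminium heat sink for the yellow kit: a silver finned block 50 mm long (its x, along the fins), 42 mm wide (its y, across the fins), 28 mm high, fins upward. Loose, standing free on the bench at the start. Origin at the centre of the underside, z up.
- white_relay: White solid-state relay for the yellow kit: a flat white block 45 mm along its x, 58 mm along its y, 28 mm high, with four brass screw terminals and a grey band on top. Loose, standing free on the bench at the start. Origin at the centre of the underside, z up.
- blue_capacitor: For the yellow kit, an electrolytic capacitor: an upright cylinder 35 mm in diameter and 50 mm tall (two 4 mm pins stick up from its top), with a blue sleeve and a silver top. Loose, standing free on the bench at the start. Origin at the centre of the underside, z up.
- black_capacitor: Not for any kit, an electrolytic capacitor: an upright cylinder 35 mm in diameter and 50 mm tall (two 4 mm pins stick up from its top), with a black sleeve and a silver top. Loose, standing free on the bench at the start. Origin at the centre of the underside, z up.
- terminal_block: Not for any kit: a mid-grey terminal block 60 mm (its x) by 34 mm (its y), 41 mm high, with six dark screws on top. Loose, standing free on the bench at the start. Origin at the centre of the underside, z up.
- transformer: Not for any kit: a small transformer with a copper winding on a dark iron core and a flat steel foot, 64 mm (its x) by 42 mm (its y), 50 mm high. Loose, standing free on the bench at the start. Origin at the centre of the underside, z up.
- blue_tray: Blue open kit tray, fixed, 120 mm (its x) by 180 mm (its y), rim 22 mm high, walls 4 mm, floor 4 mm thick. A divider as high as the rim makes two bays side by side along y, each 112 mm inside along x: the wide bay is 104 mm along y, centred at y = +34 mm; the small bay 64 mm, centred at y = -54 mm. Origin at the centre of the underside, z up; yaw within 0.2 rad of the world.
- yellow_tray: Yellow open kit tray, fixed, 120 mm (its x) by 220 mm (its y), rim 22 mm high, walls 4 mm, floor 4 mm thick. Two dividers as high as the rim make three equal bays side by side along y, each 112 mm along x and 68 mm along y inside, centred at y = +72, 0 and -72 mm. Origin at the centre of the underside, z up; yaw within 0.2 rad of the world.
Mind the look-alikes: they are no part of the job. Leave any pink look-alike of the power_module alone.

How it is judged:
By the outcome, as a careful person would: the job done as asked, in the order asked, and still so for the second after the job is handed in, with the robot touching nothing.
It also fails if it takes over 120 s, if anything falls off the work surface, if the arm or the gripper's body presses on something with over 40 N, if the wrist force passes 120 N, or if a joint passes its speed limit or range.

## Working session

There is one attempt and no reset: what is moved stays moved. The work goes in short steps, Python scripts to look and compute and a shell command to move; the robot and the scene stay as the last step left them, time stands still between calls to the robot, and variables do not carry over. Pictures are saved under pics/ and viewed, at most 14 in all, crops included, and the job is handed in when it is done.

```bash
ls; mkdir -p pics
python3 - <<'E'
from bench import manip
import cv2,numpy as np
for n in ["scene","side"]:
    im=manip.get_image(n); cv2.imwrite(f"pics/{n}0.png",im[:,:,::-1])
    c=manip.calibration(n); R=cv2.Rodrigues(np.array(c["rvec"]))[0]; print(n,(-R.T@np.array(c["tvec"]).ravel()).round(3),R[2].round(2),c["camera_matrix"][0][0])
s=manip.get_state();print(s["ee_pos"],s["tcp_rot"],s["t"])
E
```

```text
pics
scene [ 1.004 -0.723  0.972] [-0.39  0.57 -0.72] 490.0209640417919
side [-0.039 -0.578  1.021] [ 0.43  0.47 -0.77] 457.866049312901
[5.24814609e-01 3.04079816e-05 4.04200960e-01] [-4.64396096e-04  7.07100577e-01  7.07112749e-01 -3.42980525e-04] 0.1
```

View pics/scene0.png

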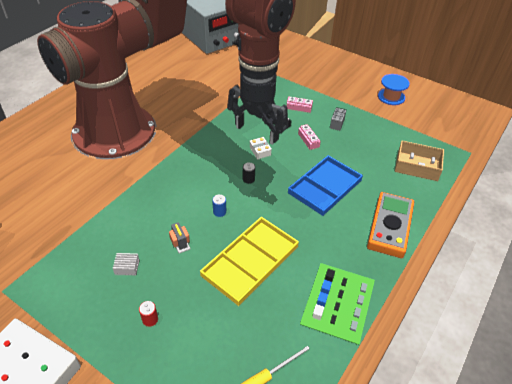

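View pics/side0.png

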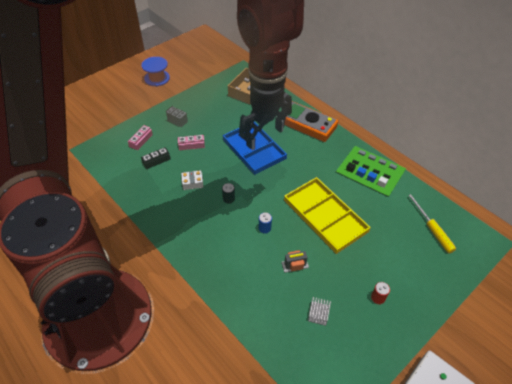

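Both views show the parts. In the side view: power module (155,157), relay (192,180), red capacitor (381,292), blue capacitor (265,222), heat sink (320,311). There are two pink look-alikes, at (191,142) and (140,136). The trays are clear. Next I'll segment and cast rays.

```bash
cat > h.py <<'E'
from bench import manip
import cv2,numpy as np
def cal(n):
    c=manip.calibration(n);R=cv2.Rodrigues(np.array(c["rvec"],float))[0];return np.array(c["camera_matrix"]),R,np.array(c["tvec"],float).ravel()
def ray(px,z,c):
    K,R,t=c; px=np.atleast_2d(np.array(px,float)); d=np.c_[px,np.ones(len(px))]@np.linalg.inv(K).T@R; C=-R.T@t
    return (C+d*((z-C[2])/d[:,2])[:,None])[:,:2]
def proj(P,c):
    K,R,t=c;p=(R@np.array(P,float).T).T+t;p=p@K.T;return p[...,:2]/p[...,2:]
def rect(pts):
    (cx,cy),(w,h),a=cv2.minAreaRect((np.array(pts)*1000).astype(np.float32))
    if w<h: w,h,a=h,w,a+90
    a=(a+90)%180-90
    return f"c=({cx:.1f},{cy:.1f}) long={w:.1f} short={h:.1f} longaxis={a:.1f}deg"
def biggest(mask,near=None,n=1):
    cs=cv2.findContours(mask.astype(np.uint8),cv2.RETR_EXTERNAL,cv2.CHAIN_APPROX_NONE)[0]
    return sorted(cs,key=cv2.contourArea)[-n:]
E
python3 - <<'E'
from h import *
c=cal("side");im=cv2.imread("pics/side0.png")
for n,p,z in [("pm",(155,157),.028),("relay",(192,177),.028),("black",(229,186),.05),("blue",(265,216),.05),("red",(381,287),.05),("hs",(320,309),.028),("trafo",(296,256),.05),("term",(177,113),.041),("pink1",(191,142),.03),("pink2",(140,136),.03)]:
    print(n,(ray(p,z,c)*1000).round())
for s in ["side","scene"]:
    c=cal(s);im=cv2.imread(f"pics/{s}0.png")
    H=cv2.cvtColor(im,cv2.COLOR_BGR2HSV);h,S,V=cv2.split(H)
    for n,m in [("yt",(h>20)&(h<35)&(S>150)),("bt",(h>100)&(h<120)&(S>150))]:
        m[:, :]=m
        k=biggest(m)[0].reshape(-1,2); ep=cv2.approxPolyDP(k,5,True).reshape(-1,2)
        print(s,n,cv2.contourArea(k),ep.tolist(),(ray(ep,.022,c)*1000).round().tolist(),rect(ray(k,.022,c)))
im=manip.get_image("wrist");cv2.imwrite("pics/w0.png",im[:,:,::-1]);K,R,t=cal("wrist");print((-R.T@t).round(3),R.round(2),K[0])
E
```

```text
pm [[380. 321.]]
relay [[415. 184.]]
black [[461.  73.]]
blue [[466. -69.]]
red [[ 530. -402.]]
hs [[ 391. -339.]]
trafo [[ 440. -210.]]
term [[538. 426.]]
pink1 [[497. 299.]]
pink2 [[395. 425.]]
side yt 3067.0 [[316, 177], [284, 199], [337, 252], [369, 226]] [[687.0, -50.0], [560.0, -47.0], [541.0, -260.0], [666.0, -263.0]] c=(612.4,-154.5) long=227.0 short=130.3 longaxis=84.1deg
side bt 1428.0 [[223, 135], [254, 173], [286, 157], [261, 129], [253, 150], [239, 128]] [[596.0, 265.0], [562.0, 81.0], [678.0, 66.0], [704.0, 206.0], [623.0, 153.0], [655.0, 256.0]] c=(636.5,165.1) long=192.8 short=128.7 longaxis=82.2deg
scene yt 4152.0 [[261, 217], [200, 271], [238, 305], [297, 246]] [[573.0, -38.0], [551.0, -255.0], [674.0, -275.0], [695.0, -63.0]] c=(622.5,-156.3) long=227.4 short=126.2 longaxis=84.3deg
scene bt 2318.5 [[328, 155], [288, 188], [322, 215], [362, 176]] [[598.0, 269.0], [575.0, 89.0], [696.0, 59.0], [716.0, 248.0]] c=(646.8,164.0) long=195.4 short=127.4 longaxis=82.5deg
[0.525 0.075 0.373] [[ 1.    0.   -0.  ]
 [ 0.   -0.95  0.3 ]
 [-0.   -0.3  -0.95]] [345.16210593   0.         258.92193549]
```

View pics/w0.png

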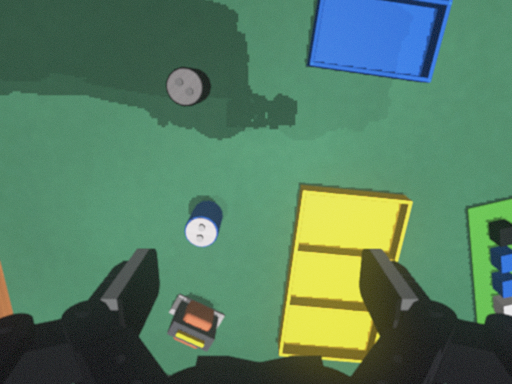

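The wrist view shows world +x to the right and +y up, with the yellow tray at (345,270), the blue tray at (380,40) and the black capacitor at (185,87). The coarse positions are good enough to move, so I'm going above the power module.

```bash
python3 -m inch '[[40,-18,13,0,0,0,0],[40,-18,13,0,0,0,0],[40,-18,13,0,0,0,0],[40,-18,13,0,0,0,0],[40,-18,13,0,0,0,0],[40,-18,13,0,0,0,0],[40,-18,13,0,0,0,0],[40,-18,13,0,0,0,0],[0,0,0,0,0,0,0]]' 60
cat >> h.py <<'E'
def state():
    s=manip.get_state();q=np.array(s["tcp_rot"]);from scipy.spatial.transform import Rotation as Ro
    R=Ro.from_quat(q[[1,2,3,0]]).as_matrix();p=np.array(s["ee_pos"])*1000
    print("t",round(s["t"],2),"tcp",p.round(1),"toolx dir deg",round(np.degrees(np.arctan2(R[1,0],R[0,0])),2),"tilt",R[:2,2].round(4),"open",round(s["opening"]*1000,1),"J",np.round(s["joint_positions"],2)[[0,5]])
    return p,R
def go(x,y,p,R):
    "mm shift in tool axes to reach world x,y mm"
    d=R.T@np.array([x-p[0],y-p[1],0]);print("to",round(x,1),round(y,1),"tool shift",d.round(1))
def snap(name):
    im=manip.get_image("wrist")[:,:,::-1].copy();cv2.imwrite(f"pics/{name}.png",im);return im,cal("wrist")
E
python3 - <<'E'
from h import *
state();im,c=snap("w1")
g=proj([[.38,.321,.02]],c);print(g)
E
```

```text
t: 1.27
ee_pos: [0.3793, 0.3217, 0.2996]
tcp_rot: [-0.0, 0.706, 0.708, -0.001]
wrist_force: [0.1, -0.6, -0.9]
opening: 0.0856
gripper_force: 0.0
t 1.27 tcp [379.3 321.7 299.6] toolx dir deg 90.21 tilt [-0.002  -0.0007] open 85.6 J [0.56 2.12]
[[259.0577972  182.86957211]]
```

View pics/w1.png

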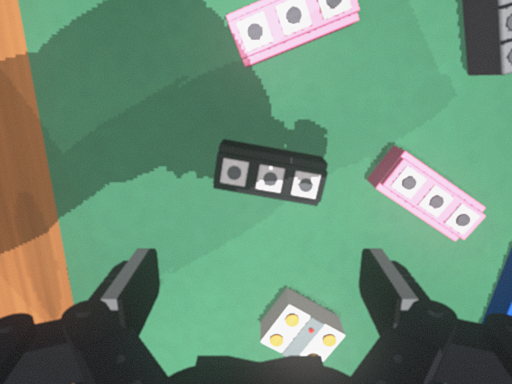

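The power module is at (270,175), with terminals at (235,172), (270,178) and (306,184). The relay is at about (303,330), and the pink look-alikes are to the right and above.

Run:
```python
from h import *
p,R=state();im=cv2.imread("pics/w1.png");c=cal("wrist")
V=im.max(2);m=np.zeros(V.shape,np.uint8)
S=cv2.cvtColor(im,cv2.COLOR_BGR2HSV)[:,:,1]
reg=np.s_[130:215,195:345]
m[reg]=((V<62))[reg]; print(np.percentile(V[reg],[5,20,50]))
k=biggest(cv2.morphologyEx(m,cv2.MORPH_OPEN,np.ones((3,3))))[0].reshape(-1,2);print("body",rect(ray(k,.012,c)),cv2.boundingRect(k))
b=np.zeros(V.shape,np.uint8);b[reg]=((V>105)&(S<60))[reg]
for q in biggest(b,n=3):
    M=cv2.moments(q);u=(M["m10"]/M["m00"],M["m01"]/M["m00"]);print("term",np.round(u,1),(ray(u,.031,c)*1000).round(1),M["m00"])
q=ray([(292,320),(277,340),(330,340),(313,357)],.028,c)*1000;print("relay",q.round(1).tolist(),q.mean(0))
```

```text
t 1.32 tcp [380.2 320.7 300.1] toolx dir deg 90.15 tilt [-0.0011 -0.0008] open 85.5 J [0.55 2.12]
[ 56.  80. 118.]
body c=(388.6,338.6) long=78.3 short=15.2 longaxis=-9.9deg (219, 140, 104, 25)
term [233.9 171.9] [[362.  332.4]] 623.5
term [269.8 178.6] [[387.7 327.5]] 653.0
term [305.4 184.8] [[413.4 322.9]] 665.0
relay [[407.8, 204.5], [395.7, 184.2], [440.7, 184.3], [427.1, 166.4]] [417.80899841 184.84733698]
```

```bash
python3 -m inch '[[7,7.5,0,0,0,0,0],[0,0,8,0,0,-9.9,0],[0,0,8,0,0,-9.9,0],[0,0,8,0,0,-9.9,0],[0,0,8,0,0,-9.9,0],[0,0,8,0,0,-9.9,0],[0,0,8,0,0,-9.9,0],[0,0,8,0,0,-9.9,0],[0,0,8,0,0,-9.9,0],[0,0,0,0,0,0,0]]'
python3 - <<'E'
from h import *
p,R=state();go(387.7,327.6,p,R);im,c=snap("w2")
E
```

```text
t: 2.58
ee_pos: [0.3894, 0.3264, 0.2366]
tcp_rot: [-0.0, 0.096, 0.995, -0.0]
wrist_force: [0.3, 0.3, -0.2]
opening: 0.0852
gripper_force: 0.0
t 2.58 tcp [389.4 326.4 236.6] toolx dir deg 169.03 tilt [-0.0001 -0.0002] open 85.2 J [0.55 0.75]
to 387.7 327.6 tool shift [ 1.9  0.8 -0. ]
```

View pics/w2.png

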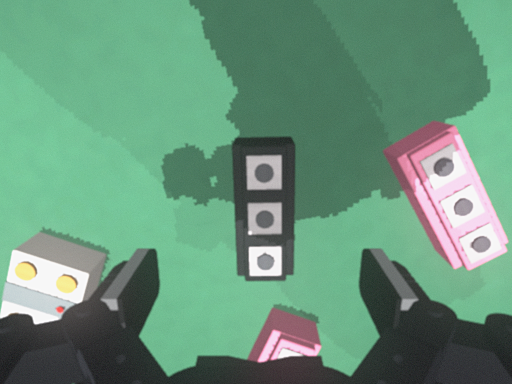

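The module is aligned between the fingers at (265,218). I'm descending and gripping.

```bash
python3 -m inch '[[2,1,16,0,0,-0.5,0],[0,0,24,0,0,0,0],[0,0,18,0,0,0,0],[0,0,7,0,0,0,0],[0,0,0,0,0,0,0.5],[0,0,0,0,0,0,1],[0,0,0,0,0,0,1],[0,0,0,0,0,0,1],[0,0,0,0,0,0,1]]' 60;  python3 - <<'E'
from h import *
state();
E
```

```text
t: 3.75
ee_pos: [0.3871, 0.3287, 0.1728]
tcp_rot: [0.001, 0.09, 0.996, 0.001]
wrist_force: [-0.8, -0.5, 8.8]
opening: 0.0331
gripper_force: 64.4
t 3.75 tcp [387.1 328.7 172.8] toolx dir deg 169.68 tilt [0.0015 0.0009] open 33.1 J [0.56 0.74]
```

```bash
python3 -m inch '[[0,0,-30,0,0,0,1],[0,0,-40,0,0,0,1],[-30,-9,-15,0,0,0,1],[-35,-10.5,0,0,0,-1,1],[-35,-10.5,0,0,0,-1,1],[-35,-10.5,0,0,0,-0.7,1],[-35,-10.5,0,0,0,0,1],[-35,-10.5,0,0,0,0,1],[-35,-10.5,0,0,0,0,1],[-38,-10,0,0,0,0,1],[0,0,0,0,0,0,1],[0,0,0,0,0,0,1]]'
python3 - <<'E'
from h import *
state();im,c=snap("w3")
E
```

```text
t: 5.25
ee_pos: [0.6488, 0.2061, 0.2565]
tcp_rot: [-0.001, 0.066, 0.998, -0.0]
wrist_force: [-1.1, -0.1, -2.1]
opening: 0.033
gripper_force: 60.3
t 5.25 tcp [648.8 206.1 256.5] toolx dir deg 172.39 tilt [-0.0011  0.    ] open 33.0 J [0.2  0.33]
```

View pics/w3.png

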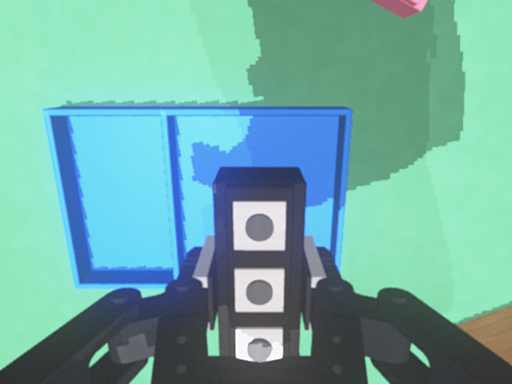

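The blue tray's rim corners are at (45,108), (352,108) and (76,288), and the divider's top end is at (168,112). The module is held squarely.

Run:
```python
from h import *
c=cal("wrist");p,R=state()
q=ray([(45,108),(352,108),(76,288),(168,112)],.022,c)*1000;print(q.round(1).tolist())
a=np.degrees(np.arctan2(*(q[1]-q[0])[::-1]))-90;print("yaw",a,np.linalg.norm(q[1]-q[0]),np.linalg.norm(q[2]-q[0]))
a=np.radians(a);ex=np.array([np.cos(a),np.sin(a)]);ey=np.array([-np.sin(a),np.cos(a)])
o=(q[0]+q[1])/2+60*ex;print("tray",o,"div y",(q[3]-o)@ey)
w=o+34*ey;print("small bay",(o-54*ey).round(1));
m=ray((258,291),p[2]/1000-.172+.031,c)[0]*1000;print("module now",m,"move",R.T@np.r_[w-m,0])
```

```text
t 5.3 tcp [648.6 206.3 256.6] toolx dir deg 172.41 tilt [-0.0011 -0.    ] open 32.8 J [0.2  0.33]
[[572.4, 91.0], [595.6, 266.4], [690.8, 74.4], [583.9, 160.8]]
yaw -7.548894485603213 176.96036088107695 119.5418993498287
tray [643.48982103 170.83025775] div y -17.720933187620194
small bay [636.4 117.3]
module now [646.67214716 205.32112345] move [-1.3767802  -0.60913755 -0.00137733]
```

```bash
python3 -m inch '[[-1,0,30,0,0,0,1],[0,0,30,0,0,0,1],[0,0,13,0,0,0,1],[0,0,6,0,0,0,1],[0,0,0,0,0,0,1],[0,0,0,0,0,0,0.45],[0,0,0,0,0,0,0.45],[0,0,0,0,0,0,0.45],[0,0,-20,0,0,0,0.45],[0,0,-40,0,0,0,0.45],[0,0,-60,0,0,0,0],[0,0,0,0,0,0,0]]'
python3 - <<'E'
from h import *
p,R=state();im,c=snap("w4");go(530,-402,p,R)
E
```

```text
t: 6.8
ee_pos: [0.6522, 0.2063, 0.3035]
tcp_rot: [0.005, 0.066, 0.998, 0.001]
wrist_force: [0.1, 0.4, -0.7]
opening: 0.081
gripper_force: 0.0
t 6.8 tcp [652.2 206.3 303.5] toolx dir deg 172.4 tilt [0.0092 0.0019] open 81.0 J [0.2  0.33]
to 530 -402 tool shift [  40.7 -619.1   -2.3]
```

View pics/w4.png

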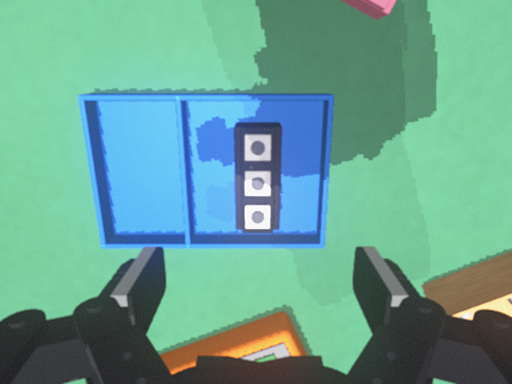

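The module stands flat in the wide bay, at (258,184). Next is the red capacitor.

```bash
python3 -m inch '[[3,-40,0,0,0,0,0],[3.5,-52,0,0,0,0,0],[3.5,-52,0,0,0,0,0],[3.5,-53,0,0,0,0,0],[3.5,-53,0,0,0,0,0],[3.5,-53,0,0,0,0,0],[3.5,-53,0,0,0,0,0],[3.5,-53,0,0,0,0,0],[3.5,-53,0,0,0,0,0],[3.5,-53,0,0,0,0,0],[3.5,-53,0,0,0,0,0],[3,-51,0,0,0,0,0]]'; python3 -m inch '[[0,0,0,0,0,10,0],[0,0,0,0,0,10,0],[0,0,0,0,0,10,0],[0,0,0,0,0,10,0],[0,0,0,0,0,10,0],[0,0,0,0,0,10,0],[0,0,0,0,0,10,0],[0,0,0,0,0,10,0],[0,0,0,0,0,10,0],[0,0,0,0,0,0,0]]';  python3 - <<'E'
from h import *
p,R=state();im,c=snap("w5");go(530,-402,p,R);print(proj([[.53,-.402,.05]],c))
E
```

```text
t: 8.35
ee_pos: [0.5269, -0.4037, 0.2964]
tcp_rot: [-0.001, 0.066, 0.998, 0.001]
wrist_force: [0.8, -0.3, 1.2]
opening: 0.0855
gripper_force: 0.0
t: 9.6
ee_pos: [0.5276, -0.402, 0.2965]
tcp_rot: [-0.001, 0.752, 0.659, -0.0]
wrist_force: [-0.0, -0.4, -0.2]
opening: 0.0855
gripper_force: 0.0
t 9.6 tcp [ 527.6 -402.   296.5] toolx dir deg 82.47 tilt [-0.0014  0.0013] open 85.5 J [-0.76  0.94]
to 530 -402 tool shift [ 0.3  2.4 -0. ]
[[262.71176499 197.99176266]]
```

View pics/w5.png

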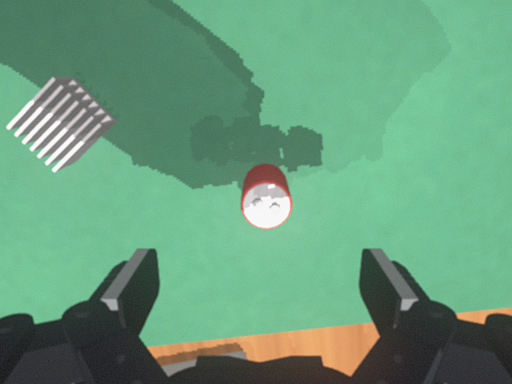

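The red capacitor's top is centred near (267,204), and the heat sink's fin-top corners are about (8,127), (55,170), (113,118) and (66,77).

Run:
```python
from h import *
p,R=state();c=cal("wrist");im=cv2.imread("pics/w5.png")
S=cv2.cvtColor(im,cv2.COLOR_BGR2HSV)[:,:,1];m=np.zeros(S.shape,np.uint8);r=np.s_[150:240,230:305];m[r]=((S<70))[r]
k=biggest(m)[0];(u,v),rr=cv2.minEnclosingCircle(k);print(u,v,rr)
t=ray([(u,v),(u+rr,v)],.05,c)*1000;print(t,np.linalg.norm(t[1]-t[0]));go(*t[0],p,R)
q=ray([(8,127),(55,170),(113,118),(66,77)],.028,c)*1000;print("hs",q.round(1).tolist(),q.mean(0));
for a,b in((0,1),(1,2),(2,3)):d=q[b]-q[a];print(np.linalg.norm(d),np.degrees(np.arctan2(d[1],d[0])))
```

```text
t 9.65 tcp [ 527.6 -402.   296.7] toolx dir deg 82.62 tilt [-0.0012  0.0011] open 85.8 J [-0.76  0.94]
267.0 206.5 24.520498275756836
[[ 532.08391599 -408.3093881 ]
 [ 548.27254066 -410.39322161]] 16.322191366847306
to 532.1 -408.3 tool shift [-5.7  5.2 -0. ]
hs [[362.8, -336.4], [385.6, -369.9], [435.6, -339.6], [411.7, -309.8]] [ 398.93761135 -338.91908624]
40.51465255347615 -55.85294790025623
58.5043509402331 31.150118789599897
38.21428067357559 128.70034700480025
```

```bash
python3 -m inch '[[-5.5,5,10,0,0,0,0],[0,0,40,0,0,0,0],[0,0,38,0,0,0,0],[0,0,20,0,0,0,0],[0,0,0,0,0,0,0.4],[0,0,0,0,0,0,1],[0,0,0,0,0,0,1],[0,0,0,0,0,0,1],[0,0,0,0,0,0,1],[0,0,-30,0,0,0,1],[0,0,-50,0,0,0,1],[0,0,0,0,0,0,1]]' 50;  python3 - <<'E'
from h import *
p,R=state();go(636.4,117.3,p,R)
E
```

```text
t: 11.15
ee_pos: [0.5333, -0.4094, 0.2743]
tcp_rot: [0.004, 0.752, 0.659, 0.0]
wrist_force: [1.3, 0.9, -0.7]
opening: 0.0335
gripper_force: 49.9
t 11.15 tcp [ 533.3 -409.4  274.3] toolx dir deg 82.41 tilt [ 0.0055 -0.0051] open 33.5 J [-0.76  0.94]
to 636.4 117.3 tool shift [535.7  32.6  -2.1]
```

```bash
python3 -m inch '[[30,2,0,0,0,0,1],[50,3,0,0,0,0,1],[51,3,0,0,0,0,1],[51,3,0,0,0,0,1],[51,3,0,0,0,0,1],[51,3,0,0,0,0,1],[51,3,0,0,0,0,1],[51,3,0,0,0,0,1],[51,3,0,0,0,0,1],[50,3,0,0,0,0,1],[49,5.5,0,0,0,0,1],[0,0,0,0,0,0,1]]'
python3 - <<'E'
from h import *
p,R=state();go(636.4,117.3,p,R);im,c=snap("w6")
E
```

```text
t: 12.65
ee_pos: [0.6371, 0.1216, 0.2688]
tcp_rot: [-0.0, 0.751, 0.66, 0.0]
wrist_force: [-0.2, 0.4, -1.1]
opening: 0.0336
gripper_force: 49.9
t 12.65 tcp [637.1 121.6 268.8] toolx dir deg 82.65 tilt [-0.0005  0.0006] open 33.6 J [0.08 1.77]
to 636.4 117.3 tool shift [-4.4 -0.1 -0. ]
```

View pics/w6.png

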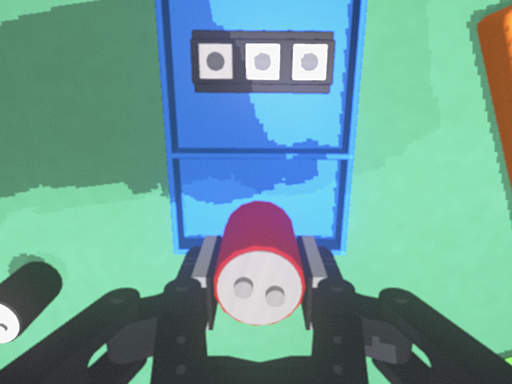

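The capacitor is held upright over the small bay, whose rim runs from (172,155) to (350,250). I'm lowering it.

```bash
python3 -m inch '[[-4.5,0,25,0,0,0,1],[0,0,30,0,0,0,1],[0,0,14,0,0,0,1],[0,0,6,0,0,0,1],[0,0,0,0,0,0,1],[0,0,0,0,0,0,0.42],[0,0,0,0,0,0,0.42],[0,0,0,0,0,0,0.42],[0,0,-30,0,0,0,0.42],[0,0,-50,0,0,0,0.3],[0,0,-30,0,0,0,0],[0,0,0,0,0,0,0]]'
python3 - <<'E'
from h import *
p,R=state();im,c=snap("w7");go(399,-339,p,R)
E
```

```text
t: 14.2
ee_pos: [0.6376, 0.114, 0.3076]
tcp_rot: [0.002, 0.752, 0.659, 0.002]
wrist_force: [0.3, 0.1, -0.3]
opening: 0.0854
gripper_force: 0.0
t 14.2 tcp [637.6 114.  307.6] toolx dir deg 82.4 tilt [0.005  0.0003] open 85.4 J [0.06 1.77]
to 399 -339 tool shift [-480.6 -176.6   -1.4]
```

View pics/w7.png

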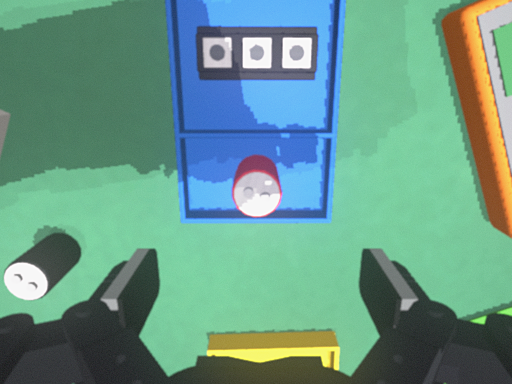

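The red capacitor stands in the small bay at (257,190). Now the heat sink.

```bash
python3 -m inch '[[-35,-13,0,0,0,0,0],[-44,-16,0,0,0,0,0],[-45,-16.5,0,0,0,0,0],[-45,-16.5,0,0,0,0,0],[-45,-16.5,0,0,0,0,0],[-45,-16.5,0,0,0,0,0],[-45,-16.5,0,0,0,0,0],[-45,-16.5,0,0,0,0,0],[-45,-16.5,0,0,0,0,0],[-45,-16.5,0,0,0,0,0],[-42,-16,0,0,0,0,0],[0,0,0,0,0,0,0]]'
python3 - <<'E'
from h import *
p,R=state();im,c=snap("w8");go(399,-339,p,R);print(proj([[.399,-.339,.028]],c))
E
```

```text
t: 15.75
ee_pos: [0.396, -0.3413, 0.3034]
tcp_rot: [-0.001, 0.754, 0.657, -0.0]
wrist_force: [1.1, 0.4, 0.5]
opening: 0.0855
gripper_force: 0.0
t 15.75 tcp [ 396.  -341.3  303.4] toolx dir deg 82.18 tilt [-0.0014  0.001 ] open 85.5 J [-0.85  0.86]
to 399 -339 tool shift [ 2.7  2.7 -0. ]
[[262.30005709 184.33495577]]
```

View pics/w8.png

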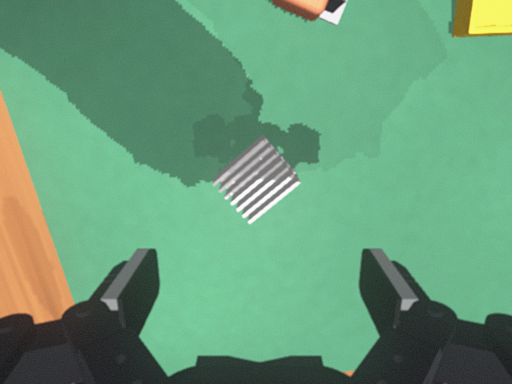

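The heat sink is at about (257,182), with fin-top corners at (214,184), (250,222) and (300,182).

Run:
```python
from h import *
p,R=state();c=cal("wrist");im=cv2.imread("pics/w8.png")
S=cv2.cvtColor(im,cv2.COLOR_BGR2HSV)[:,:,1];m=np.zeros(S.shape,np.uint8);r=np.s_[125:235,200:315];m[r]=(S<60)[r]
m=cv2.morphologyEx(m,cv2.MORPH_CLOSE,np.ones((7,7)))
k=biggest(m)[0].reshape(-1,2);print(cv2.boundingRect(k));print(rect(ray(k,.028,c)),rect(ray(k,.02,c)))
q=ray([(214,184),(250,222),(300,182)],.028,c)*1000
for a,b in((0,1),(1,2)):d=q[b]-q[a];print(np.linalg.norm(d),np.degrees(np.arctan2(d[1],d[0])))
print("mid",(q[0]+q[2])/2);go(*((q[0]+q[2])/2),p,R)
```

```text
t 15.8 tcp [ 396.6 -339.9  303.4] toolx dir deg 82.25 tilt [-0.0013  0.0018] open 85.5 J [-0.85  0.86]
(212, 135, 89, 89)
c=(394.5,-335.7) long=53.5 short=46.2 longaxis=33.4deg c=(394.1,-338.0) long=55.2 short=47.7 longaxis=33.4deg
40.22441183259111 -56.72752116313407
48.971903031734 32.96799050668468
mid [ 395.22329066 -337.45099753]
to 395.2 -337.5 tool shift [ 2.2 -1.7  0. ]
```

```bash
python3 -m inch '[[2,-1.5,10,0,0,0,0],[0,0,15,0,0,9.8,0],[0,0,15,0,0,9.8,0],[0,0,15,0,0,9.8,0],[0,0,15,0,0,9.8,0],[0,0,15,0,0,9.9,0],[0,0,0,0,0,0,0]]'
python3 - <<'E'
from h import *
p,R=state();im,c=snap("w9");go(395.2,-337.5,p,R)
S=cv2.cvtColor(im,cv2.COLOR_BGR2HSV)[:,:,1];m=np.zeros(S.shape,np.uint8);r=np.s_[90:300,175:345];m[r]=(S<60)[r]
m=cv2.morphologyEx(m,cv2.MORPH_CLOSE,np.ones((9,9)))
k=biggest(m)[0].reshape(-1,2);print(cv2.boundingRect(k),rect(ray(k,.028,c)))
E
```

```text
t: 16.68
ee_pos: [0.3962, -0.3354, 0.2182]
tcp_rot: [-0.002, 0.958, 0.288, -0.001]
wrist_force: [0.1, 1.1, 0.1]
opening: 0.0855
gripper_force: 0.0
t 16.68 tcp [ 396.2 -335.4  218.2] toolx dir deg 33.47 tilt [-0.0021  0.0025] open 85.5 J [-0.84  1.71]
to 395.2 -337.5 tool shift [-2.   1.2 -0. ]
(219, 181, 88, 106) c=(397.1,-337.9) long=58.3 short=43.4 longaxis=33.6deg
```

```bash
python3 -m inch '[[-1.5,1.5,13,0,0,0,0],[0,0,20,0,0,0,0],[0,0,10,0,0,0,0],[0,0,0,0,0,0,0.4],[0,0,0,0,0,0,1],[0,0,0,0,0,0,1],[0,0,0,0,0,0,1],[0,0,0,0,0,0,1],[0,0,-30,0,0,0,1],[0,0,-60,0,0,0,1],[0,0,0,0,0,0,1]]' 50;  python3 - <<'E'
from h import *
p,R=state();go(617,-155,p,R)
E
```

```text
t: 18.1
ee_pos: [0.3971, -0.3407, 0.2708]
tcp_rot: [0.003, 0.958, 0.287, 0.002]
wrist_force: [0.1, -1.1, -1.9]
opening: 0.041
gripper_force: 51.3
t 18.1 tcp [ 397.1 -340.7  270.8] toolx dir deg 33.31 tilt [ 0.0051 -0.0057] open 41.0 J [-0.85  1.71]
to 617 -155 tool shift [285.7 -34.5   0. ]
```

```bash
python3 -m inch '[[40,-5,0,0,0,0,1],[50,-6,0,0,0,0,1],[50,-6,0,0,0,0,1],[50,-6,0,0,0,0,1],[50,-6,0,0,0,0,1],[46,-6,0,0,0,0,1],[0,0,0,0,0,-10.2,1],[0,0,0,0,0,-10.2,1],[0,0,0,0,0,-10.2,1],[0,0,0,0,0,-10.2,1],[0,0,0,0,0,-10.2,1],[0,0,0,0,0,0,1]]';python3 - <<'E'
from h import *
p,R=state();im,c=snap("w10")
E
```

```text
t: 19.6
ee_pos: [0.6154, -0.1529, 0.2658]
tcp_rot: [-0.001, 0.742, 0.671, -0.0]
wrist_force: [-0.3, -0.3, -0.5]
opening: 0.0413
gripper_force: 51.2
t 19.6 tcp [ 615.4 -152.9  265.8] toolx dir deg 84.23 tilt [-0.0012  0.0005] open 41.3 J [-0.36  1.31]
```

View pics/w10.png

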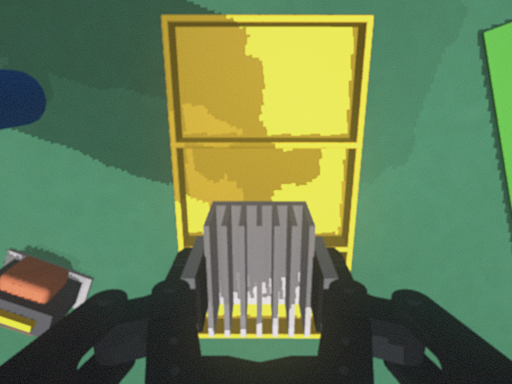

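The yellow tray's rim corners are (162,15) and (373,15). The divider runs from (175,144) to (362,144), and the heat sink is held squarely.

Run:
```python
from h import *
c=cal("wrist");p,R=state()
q=ray([(162,15),(373,15),(174,144),(362,144)],.022,c)*1000;print(q.round(1).tolist())
d=q[1]-q[0];a=np.arctan2(d[1],d[0]);print("yaw",np.degrees(a),np.linalg.norm(d),np.linalg.norm((q[2]+q[3]-q[0]-q[1])/2))
d=(q[2]+q[3]-q[0]-q[1])/2;a2=np.arctan2(*d[::-1])+np.pi/2;print(np.degrees(a2));a=(a+a2)/2
ey=np.array([-np.sin(a),np.cos(a)])
o=((q[0]+q[1])/2-110*ey+(q[2]+q[3])/2-36*ey)/2;print("tray",o,"bays",o+72*ey,o-72*ey);go(*o,p,R)
m=ray((260,290),p[2]/1000-.175+.028,c)[0]*1000;print(m)
```

```text
t 19.65 tcp [ 615.5 -153.   266. ] toolx dir deg 84.08 tilt [-0.001   0.0004] open 41.2 J [-0.36  1.32]
[[572.7, -38.7], [690.0, -50.8], [566.6, -111.1], [682.8, -123.1]]
yaw -5.899739838297713 117.91986951897495 72.70510564164873
-5.224967688054969
tray [ 620.92913661 -153.57741602] bays [627.908022   -81.91644227] [ 613.95025121 -225.23838977]
to 620.9 -153.6 tool shift [-0.   5.5 -0. ]
[ 615.50848903 -155.9253119 ]
```

```bash
python3 -m inch '[[1.5,4.5,25,0,0,0,1],[0,0,35,0,0,0,1],[0,0,18,0,0,0,1],[0,0,7,0,0,0,1],[0,0,0,0,0,0,1],[0,0,0,0,0,0,0.35],[0,0,0,0,0,0,0.35],[0,0,0,0,0,0,0.35],[0,0,-30,0,0,0,0.35],[0,0,-50,0,0,0,0.3],[0,0,-40,0,0,0,0],[0,0,0,0,0,0,0]]'
python3 - <<'E'
from h import *
p,R=state();im,c=snap("w11");go(417.8,184.8,p,R)
E
```

```text
t: 21.15
ee_pos: [0.6216, -0.1525, 0.3055]
tcp_rot: [0.003, 0.741, 0.671, 0.002]
wrist_force: [-0.3, 0.6, 0.5]
opening: 0.0855
gripper_force: 0.0
t 21.15 tcp [ 621.6 -152.5  305.5] toolx dir deg 84.29 tilt [ 0.0061 -0.0022] open 85.5 J [-0.35  1.32]
to 417.8 184.8 tool shift [ 315.3 -236.3   -2. ]
```

View pics/w11.png

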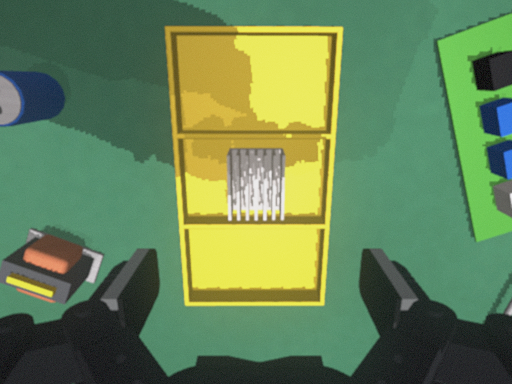

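The heat sink is in the middle bay, with its top spanning rows 148–220. I'll check its clearance to the divider numerically and go on to the relay.

```bash
python3 - <<'E'
from h import *
c=cal("wrist");q=ray([(257,149),(257,220)],.032,c)*1000;o=np.array([620.9,-153.6]);a=np.radians(-5.5);print((q-o)@np.array([-np.sin(a),np.cos(a)]),((ray([(228,200),(284,200)],.032,c)*1000)-o)@np.array([np.cos(a),np.sin(a)]))
E
python3 -m inch '[[30,-22,0,0,0,0,0],[40,-30,0,0,0,0,0],[42,-31,0,0,0,0,0],[42,-31,0,0,0,0,0],[42,-31,0,0,0,0,0],[42,-31,0,0,0,0,0],[42,-31,0,0,0,0,0],[35,-29,0,0,0,0,0],[0,0,0,0,0,0,0]]'
python3 - <<'E'
from h import *
p,R=state();im,c=snap("w12");print(proj([[.4178,.1848,.028]],c))
E
```

```text
[ 29.27462909 -24.72752658] [-22.07732994  19.19570438]
t: 22.32
ee_pos: [0.4145, 0.1866, 0.3006]
tcp_rot: [-0.001, 0.74, 0.672, -0.001]
wrist_force: [0.5, 0.8, -0.4]
opening: 0.0851
gripper_force: 0.0
t 22.32 tcp [414.5 186.6 300.6] toolx dir deg 84.52 tilt [-0.0029 -0.0003] open 85.1 J [0.26 1.93]
[[262.3140807  186.91186933]]
```

View pics/w12.png

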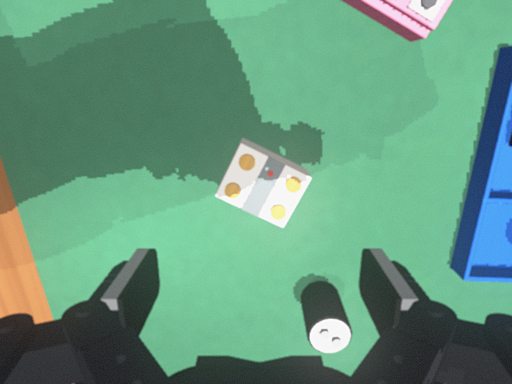

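The relay is at (263,187), with brass terminals at (247,162), (232,189), (293,184) and (278,212). Its long side runs down and to the right.

Run:
```python
from h import *
p,R=state();c=cal("wrist")
q=ray([(247,162),(232,189),(293,184),(278,212)],.029,c)*1000
for a,b in((0,2),(1,3),(0,1),(2,3)):d=q[b]-q[a];print(np.linalg.norm(d).round(1),np.degrees(np.arctan2(d[1],d[0])).round(1))
print(q.mean(0));go(*q.mean(0),p,R)
q=ray([(216,194),(284,228),(311,180)],.028,c)*1000
for a,b in((0,1),(1,2)):d=q[b]-q[a];print(np.linalg.norm(d).round(1),np.degrees(np.arctan2(d[1],d[0])).round(1))
print((q[0]+q[2])/2)
```

```text
t 22.38 tcp [415.7 185.6 300.8] toolx dir deg 84.45 tilt [-0.0017 -0.0006] open 85.7 J [0.26 1.93]
37.1 -31.7
38.4 -33.5
23.1 -124.4
24.3 -121.3
[418.04842097 184.99522192]
to 418.0 185.0 tool shift [-0.4  2.4 -0. ]
57.6 -33.8
42.5 58.1
[418.42977415 184.63610584]
```

```bash
python3 -m inch '[[-0.5,2.5,10,0,0,0,0],[0,0,30,0,0,9,0],[0,0,30,0,0,9,0],[0,0,30,0,0,9,0],[0,0,18,0,0,0,0],[0,0,10,0,0,0,0],[0,0,0,0,0,0,0.2],[0,0,0,0,0,0,1],[0,0,0,0,0,0,1],[0,0,0,0,0,0,1],[0,0,0,0,0,0,1]]' 50;  python3 - <<'E'
from h import *
p,R=state();go(614,-225.2,p,R)
E
```

```text
t: 23.75
ee_pos: [0.4196, 0.1842, 0.1742]
tcp_rot: [0.0, 0.878, 0.48, 0.001]
wrist_force: [-0.9, -0.6, 5.3]
opening: 0.0572
gripper_force: 54.0
t 23.75 tcp [419.6 184.2 174.2] toolx dir deg 57.31 tilt [0.0011 0.0002] open 57.2 J [0.25 2.4 ]
to 614 -225.2 tool shift [-2.395e+02  3.848e+02  1.000e-01]
```

```bash
python3 -m inch '[[0,0,-35,0,0,0,1],[0,0,-55,0,0,0,1],[-20,32,0,0,0,0,1],[-27,44,0,0,0,0,1],[-27.5,44,0,0,0,0,1],[-27.5,44,0,0,0,0,1],[-27.5,44,0,0,0,0,1],[-27.5,44,0,0,0,0,1],[-27.5,44,0,0,0,0,1],[-27.5,44.5,0,0,0,0,1],[-27.5,44.5,0,0,0,0,1],[0,0,0,0,0,0,1]]'; python3 -m inch '[[0,0,0,0,0,-9,1],[0,0,0,0,0,-9,1],[0,0,0,0,0,-9,1],[0,0,0,0,0,0,1]]'
python3 - <<'E'
from h import *
p,R=state();go(614,-225.2,p,R);im,c=snap("w13")
E
```

```text
t: 25.25
ee_pos: [0.6146, -0.2288, 0.2631]
tcp_rot: [0.001, 0.878, 0.478, 0.0]
wrist_force: [0.2, 0.3, -1.5]
opening: 0.0568
gripper_force: 54.1
t: 25.75
ee_pos: [0.6135, -0.2246, 0.2635]
tcp_rot: [-0.0, 0.742, 0.671, -0.0]
wrist_force: [-0.2, -0.5, -1.1]
opening: 0.0572
gripper_force: 54.1
t 25.75 tcp [ 613.5 -224.6  263.5] toolx dir deg 84.28 tilt [-0.0007  0.0005] open 57.2 J [-0.46  1.21]
to 614 -225.2 tool shift [-0.5  0.5 -0. ]
```

View pics/w13.png

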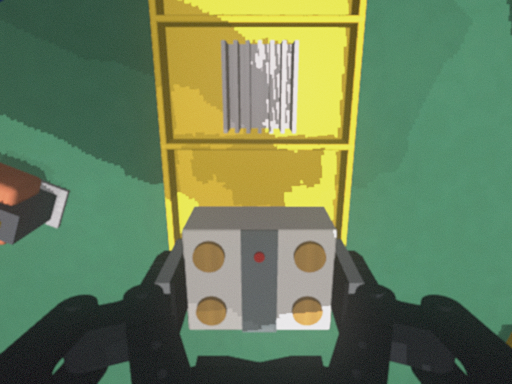

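The relay is held square over the free -y bay. The heat sink sits flat at (260,85) in the middle bay. I have now viewed 15 pictures, one over the limit of 14, so I'll do the rest by numbers only.

Run:
```python
from h import *
p,R=state();c=cal("wrist");q=ray([(209,257),(211,311),(310,257),(307,311)],p[2]/1000-.174+.029,c)*1000;m=q.mean(0)
print(m,"shift",R.T@np.r_[np.array([614,-225.2])-m,0])
q=ray([(165,146),(352,146)],.022,c)*1000;print("divider mid",q.mean(0))
im,c=snap("w13b");b=cv2.cvtColor(im,cv2.COLOR_BGR2HSV);mk=(b[:,:,0]>20)&(b[:,:,0]<35)&(b[:,:,1]>130);r=np.where(mk[175])[0];q=ray([(r[0],175),(r[-1],175)],.022,c)*1000;print("rim span",r[[0,-1]],q.round(1).tolist(),q.mean(0))
```

```text
t 25.8 tcp [ 613.6 -224.8  263.6] toolx dir deg 84.13 tilt [-0.0006  0.0004] open 57.3 J [-0.46  1.21]
[ 613.7820153  -224.01967747] shift [-1.15186742e+00  3.37460570e-01 -6.41995436e-04]
divider mid [ 616.94548465 -189.0819467 ]
rim span [163 351] [[555.1, -201.5], [673.3, -213.6]] [ 614.22012757 -207.56009259]
```

```bash
python3 -m inch '[[-1,0.5,25,0,0,0,1],[0,0,35,0,0,0,1],[0,0,18,0,0,0,1],[0,0,7,0,0,0,1],[0,0,0,0,0,0,1],[0,0,0,0,0,0,0.2],[0,0,0,0,0,0,0.2],[0,0,0,0,0,0,0.2],[0,0,-30,0,0,0,0.2],[0,0,-50,0,0,0,0.2],[0,0,-45,0,0,0,0],[0,0,0,0,0,0,0]]'
python3 - <<'E'
from h import *
p,R=state();im,c=snap("w14");go(466,-69,p,R)
# relay check: brass blobs (expected z .033) and white outline
H=cv2.cvtColor(im,cv2.COLOR_BGR2HSV);e=proj([[.6135,-.225,.032]],c)[0];print("expect",e)
m=np.zeros(H.shape[:2],np.uint8);x,y=e.astype(int);r=np.s_[y-55:y+60,x-70:x+70];m[r]=(H[:,:,1]<60)[r]
k=biggest(cv2.morphologyEx(m,cv2.MORPH_CLOSE,np.ones((11,11))))[0].reshape(-1,2);print(cv2.boundingRect(k),rect(ray(k,.032,c)))
E
```

```text
t: 27.35
ee_pos: [0.6155, -0.2271, 0.308]
tcp_rot: [0.003, 0.741, 0.671, 0.001]
wrist_force: [0.1, 0.7, -1.7]
opening: 0.0851
gripper_force: 0.0
t 27.35 tcp [ 615.5 -227.1  308. ] toolx dir deg 84.3 tilt [ 0.0065 -0.0033] open 85.1 J [-0.46  1.21]
to 466 -69 tool shift [ 142.4 -164.5   -1.5]
expect [255.51412774 183.57300649]
(217, 149, 78, 64) c=(613.7,-223.4) long=56.6 short=48.0 longaxis=-5.7deg
```

The relay is placed at (614,-223), square to the bay. Now the blue capacitor.

```bash
python3 -m inch '[[20,-24,0,0,0,0,0],[30,-35,0,0,0,0,0],[32,-37,0,0,0,0,0],[32,-37,0,0,0,0,0],[28,-31.5,0,0,0,0,0],[0,0,0,0,0,0,0]]'
python3 - <<'E'
from h import *
p,R=state();im,c=snap("w15");e=proj([[.466,-.069,.05]],c)[0];print(e)
H=cv2.cvtColor(im,cv2.COLOR_BGR2HSV);h,S,V=cv2.split(H)
m=((h>105)&(h<128)&(S>120)).astype(np.uint8);
x,y=e.astype(int);mm=np.zeros_like(m);r=np.s_[max(y-70,0):y+60,x-65:x+65];mm[r]=m[r];k=biggest(mm)[0];print("sleeve",cv2.boundingRect(k))
g=np.zeros_like(m);g[r]=((S<75)&(V>90))[r]
k=biggest(cv2.morphologyEx(g,cv2.MORPH_CLOSE,np.ones((7,7))))[0];print("top",cv2.boundingRect(k))
(u,v),rr=cv2.minEnclosingCircle(k);print(u,v,rr);t=ray([(u,v),(u+rr,v)],.05,c)*1000;print(t,np.linalg.norm(t[1]-t[0]));go(*t[0],p,R)
E
```

```text
t: 28.15
ee_pos: [0.4622, -0.0669, 0.3026]
tcp_rot: [-0.002, 0.741, 0.672, -0.001]
wrist_force: [0.1, -0.3, 0.8]
opening: 0.0854
gripper_force: 0.0
t 28.15 tcp [462.2 -66.9 302.6] toolx dir deg 84.41 tilt [-0.0035  0.0013] open 85.4 J [-0.3   1.37]
[262.76780232 196.18876371]
sleeve (241, 165, 49, 47)
top (243, 183, 45, 44)
265.0833435058594 204.30555725097656 22.805797576904297
[[467.02319793 -74.99134625]
 [482.54369274 -76.50674282]] 15.59429978986394
to 467.0 -75.0 tool shift [-7.6  5.6 -0. ]
```

```bash
python3 -m inch '[[-7.5,5.5,15,0,0,0,0],[0,0,40,0,0,0,0],[0,0,38,0,0,0,0],[0,0,21,0,0,0,0],[0,0,0,0,0,0,0.4],[0,0,0,0,0,0,1],[0,0,0,0,0,0,1],[0,0,0,0,0,0,1],[0,0,0,0,0,0,1],[0,0,-30,0,0,0,1],[0,0,-50,0,0,0,1],[0,0,0,0,0,0,1]]' 50;  python3 - <<'E'
from h import *
p,R=state();go(627.9,-81.9,p,R)
E
```

```text
t: 29.7
ee_pos: [0.4709, -0.0772, 0.273]
tcp_rot: [0.003, 0.741, 0.671, 0.002]
wrist_force: [1.3, -0.1, -1.3]
opening: 0.0336
gripper_force: 50.0
t 29.7 tcp [470.9 -77.2 273. ] toolx dir deg 84.31 tilt [ 0.0064 -0.0019] open 33.6 J [-0.32  1.35]
to 627.9 -81.9 tool shift [ 10.9 156.7   1. ]
```

```bash
python3 -m inch '[[2,30,0,0,0,0,1],[3,45,0,0,0,0,1],[3,45,0,0,0,0,1],[3,37,0,0,0,0,1],[0,0,0,0,0,0,1],[0,0,0,0,0,0,1]]';  python3 - <<'E'
from h import *
p,R=state();go(627.9,-81.9,p,R)
im,c=snap("w16")
b=cv2.cvtColor(im,cv2.COLOR_BGR2HSV);mk=(b[:,:,0]>20)&(b[:,:,0]<35)&(b[:,:,1]>130);ys=np.where(mk.sum(1)>120)[0];y=ys[0]
r=np.where(mk[y+6])[0];q=ray([(r[0],y),(r[-1],y)],.022,c)*1000;print(y,r[[0,-1]],q.round(1).tolist(),"bay from rim",q.mean(0)-38*np.array([.0976,.995]))
E
```

```text
t: 30.45
ee_pos: [0.6258, -0.0812, 0.2685]
tcp_rot: [-0.001, 0.741, 0.671, -0.001]
wrist_force: [-0.6, 0.0, -0.6]
opening: 0.0336
gripper_force: 50.2
t 30.45 tcp [625.8 -81.2 268.5] toolx dir deg 84.31 tilt [-0.0023  0.0006] open 33.6 J [-0.24  1.43]
to 627.9 -81.9 tool shift [-0.4  2.2 -0. ]
137 [167 356] [[571.9, -35.3], [689.7, -47.0]] bay from rim [627.08632619 -78.92669704]
```

Well centred. Lowering and releasing.

```bash
python3 -m inch '[[0.5,1.5,25,0,0,0,1],[0,0,30,0,0,0,1],[0,0,14,0,0,0,1],[0,0,6,0,0,0,1],[0,0,0,0,0,0,1],[0,0,0,0,0,0,0.42],[0,0,0,0,0,0,0.42],[0,0,0,0,0,0,0.42],[0,0,-30,0,0,0,0.42],[0,0,-50,0,0,0,0.3],[0,0,-40,0,0,0,0],[-60,-40,0,0,0,0,0]]'; python3 -m inch '[[-60,-40,0,0,0,0,0],[-60,-40,0,0,0,0,0],[0,0,0,0,0,0,0],[0,0,0,0,0,0,0]]'
python3 - <<'E'
from h import *
state();im,c=snap("w17");H=cv2.cvtColor(im,cv2.COLOR_BGR2HSV);h,S,V=cv2.split(H)
for n,P,msk in [("bluetop",(.627,-.08,.054),(S<75)&(V>90)),("sleeve",(.627,-.08,.03),(h>105)&(h<128)&(S>120))]:
    e=proj([P],c)[0];x,y=e.astype(int);print(n,e)
    g=np.zeros_like(h);r=np.s_[max(y-45,0):y+45,x-45:x+45];g[r]=msk[r];k=biggest(g)
    if k: print(cv2.boundingRect(k[0]),rect(ray(k[0].reshape(-1,2),P[2],c)))
for s in("scene","side"):
    im=manip.get_image(s)[:,:,::-1];cv2.imwrite(f"pics/{s}1.png",im)
    c=cal(s);H=cv2.cvtColor(im,cv2.COLOR_BGR2HSV);h,S,V=cv2.split(H)
    for n,(X,Y) in [("blue",(.627,-.08)),("red",(.6364,.116))]:
        e=proj([(X,Y,.03)],c)[0];x,y=e.astype(int);msk=(h>105)&(h<128)&(S>120)&(V<150) if n=="blue" else ((h<8)|(h>172))&(S>120)
        g=np.zeros_like(h);r=np.s_[y-22:y+22,x-18:x+18];g[r]=msk[r];k=biggest(g);print(s,n,e.round(1),cv2.boundingRect(k[0]) if k else None,"exp box",proj([(X,Y,.004),(X,Y,.054)],c).round(1).tolist())
E
```

```text
t: 32.0
ee_pos: [0.5911, -0.1284, 0.3184]
tcp_rot: [0.003, 0.74, 0.673, 0.002]
wrist_force: [-0.3, -1.1, -0.3]
opening: 0.0856
gripper_force: 0.0
t: 32.5
ee_pos: [0.5093, -0.2262, 0.3149]
tcp_rot: [0.0, 0.742, 0.671, 0.0]
wrist_force: [0.1, 0.2, -0.6]
opening: 0.0852
gripper_force: 0.0
t 32.5 tcp [ 509.3 -226.2  314.9] toolx dir deg 84.25 tilt [0.0006 0.0001] open 85.2 J [-0.55  1.12]
bluetop [439.69359487 -71.72718559]
(394, 136, 46, 63) c=(616.5,-219.0) long=43.8 short=30.6 longaxis=84.5deg
sleeve [420.6563299  -55.85765103]
(430, 364, 1, 1) c=(648.9,-414.5) long=0.0 short=0.0 longaxis=0.0deg
scene blue [269.6 235.4] (265, 233, 14, 13) exp box [[269.2, 242.0], [270.1, 229.2]]
scene red [313.3 189.9] (308, 185, 14, 15) exp box [[312.3, 196.5], [314.3, 183.6]]
side blue [309.6 191.9] (304, 189, 12, 12) exp box [[308.6, 197.7], [310.4, 186.4]]
side red [264.6 152.6] (261, 152, 8, 10) exp box [[264.4, 158.6], [264.9, 147.0]]
```

```bash
python3 -c "
from bench import manip;print(manip.job_done())"
```

```text
the job is handed in; nothing more can be done
None
```

Both kits are made up and handed in at about 33 s on the robot clock, with the relay in the yellow tray's -y bay and the blue capacitor in its +y bay; the relay and blue capacitor were checked by measurement only, and I viewed 15 pictures, one over the limit of 14.

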